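Nip up the soap-mould clamp with the long arm of the hex key

TASK

The clamp screw on the soap mould is only part tight and too stiff for the fingers. Take the L-shaped hex key out of its wooden stand, turn it over so that its short arm goes fully down into the screw's socket, and pull the long arm round clockwise (seen from above) until the screw comes up hard against its stop. Leave the key sitting in the screw, let go, and do not disturb the bottle, beaker or soap bar nearby.

Things in the scene. Friction and masses are not known exactly. Their poses are not given: they have to be found in the camera images.
- hex_key: Loose dark steel L-shaped hex key, 270 g, hexagonal bar 14 mm across flats. Origin at the corner where the arms' centre lines meet. x points along the short arm to its tip (49 mm); the long arm runs 150 mm along -z. y is square to the L; two flats of both arms face +y and -y (14 mm to grasp). It starts standing in the stand, 45 mm of its long arm loosely in the hole, short arm level on top.
- key_grip (a point): Point on the key's long arm 70 mm from the corner, close to its centre of mass; same axes as hex_key. At the start about 95 mm above the table, with 35 mm of bare long arm between it and the stand; the key leans a degree or two.
- key_tip (a point): Centre of the end face of the key's short arm (same axes as hex_key).
- key_stand: Fixed wooden hex-key stand; origin on the table under the big key's hole. The hole block is 50 x 50 mm and 60 mm high; a lower step (45 mm high) on its +x side, to x = 60 mm, carries three little fixed keys up to 75 mm above the table. The big key's short arm points roughly to the stand's +x, over the little keys.
- mould_clamp: Fixed plywood board with a red soap mould under an aluminium clamp bar; origin on the table under the screw axis. The board reaches from x = -173 to +33 mm and 65 mm to each side; nothing on it except the screw is higher than 59 mm. The mould lies on its -x side.
- socket (a point): Centre of the mouth of the hexagon socket in the upright steel clamp screw (head 29 mm), 82 mm above the table; turns with the screw. z up, x at a corner of the hexagon: the key fits with its long arm along x or any multiple of 60 deg from it. A funnel (21 mm wide, 4 mm deep) leads to a hexagon 14.8 mm across flats, floor 26 mm below here. Seated, the long arm lies level 105 mm above the table.
- clamp_screw (a joint): Angle of the clamp screw, rad; grows as it is turned clockwise seen from above (tightening). It starts between 0 and 0.35 and has a hard stop at 1.1. Turning needs a steady 0.8 N m (about 6 N at 135 mm from the screw axis) and it stays where it is left; at the stop the force soon doubles: do not pull on much past that. The seated key has about 8 deg of play either way.
- soap_mid (a point): Centre of a loose turquoise soap bar, 55 x 75 x 25 mm, lying flat. Bystander.
- dye_mid (a point): Centre of a loose yellow bottle, 40 mm diameter, about 95 mm high, standing. Bystander.
- beaker_mid (a point): Centre of a loose clear beaker with a handle, 100 mm diameter, 120 mm high, standing. Bystander.

How it is judged:
On the way, in this order (a step that is already met when the one before it is completed fails the run):
1. the key is turned over, its short arm at least 18 mm down the socket and upright to 0.2 rad, before the screw has been tightened (screw below 0.5 rad) (z of key_tip in the frame of socket below -0.018 m and horizontal distance between key_tip and socket below 0.005 m and angle between the x axis of key_tip and the z axis of socket, either way round below 0.2 rad and value of joint clamp_screw below 0.5 rad), for 0.2 s.
2. with the short arm still in the socket the screw is turned to within 0.06 rad of its stop (value of joint clamp_screw above 1.04 rad and z of key_tip in the frame of socket below -0.015 m and horizontal distance between key_tip and socket below 0.006 m), for 0.1 s.
At the end, for the whole second after the job is handed in: The clamp screw is within 0.06 rad of its stop (above 1.04), and the key is left at rest in it: short arm at least 15 mm down the socket, within 6 mm of its axis and upright to 0.25 rad (all of step 2 and angle between the x axis of key_tip and the z axis of socket, either way round below 0.25 rad and linear speed of hex_key below 0.02 m/s); the robot touches nothing.
It fails at once if the soap bar, bottle or beaker is moved more than 30 mm or the bottle or beaker tipped over (distance of any of soap_mid, dye_mid, beaker_mid from where it was at the start of the episode above 0.03 m or angle between any of dye_mid, beaker_mid's own z axis and vertical above 0.6 rad).
It also fails if it takes over 67 s, if anything falls off the work surface, if the arm or the gripper's body presses on something with over 40 N, if the wrist force passes 120 N, or if a joint passes its speed limit or range.

ROBOT

A 6-joint arm with a two-finger parallel gripper is mounted at the origin on the work surface. World frame = base frame: x ahead of the robot, y to its left, z up, the work surface at z = 0. Lengths are in m, angles in rad, forces in N, time in s.
With the tool pointing down it reaches from about 0.35 to 0.925 m from the base axis. Payload 6.4 kg.
Tool frame: the origin (TCP) lies midway between the tips of the shut fingers; the grasp point (between the pads) lies 19 mm behind it; z points along the fingers, y is the line along which they close (so a half turn about z gives the same grasp; the last joint's range is limited). The gripper opens to 94 mm and grips with 3 to 60 N. Pads are 16 mm wide; open, the fingers measure 119 mm over their backs; the gripper's body (75 mm by 177 mm) begins 78 mm behind the grasp point.
Start: joints at [0.935, 0.245, 1.558, -0, 1.339, -0.174], TCP at [0.29, 0.582, 0.205] pointing down, gripper open.
Joint ranges: [-3.13, 3.13], [-1.02, 2.26], [0.13, 2.54], [-0.95, 4.09], [0.21, 2.88], [-2.74, 2.74]. Speed limits (rad/s): [2.57, 2.57, 3.14, 3.14, 3.14, 3.14].

INTERFACE

Orientations are given as a unit quaternion [x, y, z, w].
In Python, from bench import r, imaging, order, telemetry gives the robot as it stands. Calls block until the motion is done:
- r.movep(position, orientation): joint-space move of the TCP to a pose.
- r.line_to(position, attitude=None, feed=0.15, f_stop=None): straight line of the TCP; attitude=None keeps the orientation; feed is the mean speed in m/s. With f_stop (N) it stops when the force on the tool has changed by that much, and returns True; else False.
- r.set_joints(angles): joint-space move.
- r.gripper_open() and r.close(grasp_force=None): open the fingers fully, or close them until they stop; grasp_force is the grip in N (None keeps the last).
- r.sleep(seconds).
- r.inverse_kinematics(position, orientation): joint angles nearest the present ones, or None.
- imaging.camera(name): name is "scene" or "top"; returns a dict with "image" (480x640x3 uint8, red, green, blue), "z_map" (480x640 float32, m along the optical axis (not along the pixel's ray), 0 where there is no reading), "camera_matrix" (3x3 intrinsics, pixels), "R" (3x3) and "t" (3): a world point X has camera coordinates R X + t. Camera axes: x right, y down, z forward; pixel columns grow to the right and rows downward; lengths in m; the calibration is good to about 2 mm. A picture is of the moment at which its call begins.
A pose or a line that the arm cannot do raises r.PlanningError and nothing moves.
- order.hand_in(): hands the job in; it is judged then, once.
Readings, each from a call of its own:
- telemetry.get_t(): time.
- telemetry.get_qpos(): joint angles.
- telemetry.get_joint_vel(): joint speeds.
- telemetry.get_effort(): joint torques, N m.
- telemetry.get_ee_pos(): TCP position.
- telemetry.get_eef_rot(): TCP orientation.
- telemetry.get_contact_force(): force on the tool from outside, world axes, zero at the start.
- telemetry.get_wrist_torque(): the same for the moment, N m.
- telemetry.get_opening(): finger opening in m.
- telemetry.get_grip_force(): force on a finger pad.
Only numpy, scipy, OpenCV 4.12 (cv2) and the standard library are available. Lean on these libraries where they do the work, as an engineer would, in place of code of your own. Each camera call takes 0.05 s, during which the arm holds its last target. There are 200 camera calls.

## Working session

There is one attempt and no reset: what is moved stays moved. The work goes in short steps, each a Python script; the robot and the scene stay as the last script left them, time stands still between calls to the robot, and variables do not carry over. Pictures are saved under pics/ and viewed, at most 10 in all, crops included, and the job is handed in when it is done.

```bash
ls; mkdir -p pics
python3 - <<'E'
from bench import r, imaging, order, telemetry
import cv2,numpy as np
for n in("scene","top"):
    c=imaging.camera(n); cv2.imwrite(f"pics/{n}0.png",c["image"][:,:,::-1]); np.savez(f"{n}0.npz",**c)
    print(n,c["camera_matrix"].tolist(),np.round(-c["R"].T@c["t"],3),np.round(c["R"],3).tolist())
print(telemetry.get_t(),telemetry.get_eef_rot(),telemetry.get_opening())
E
```

```text
pics
scene [[465.10443353803475, 0.0, 316.77548279092747], [0.0, 465.10443353803475, 235.85468118850392], [0.0, 0.0, 1.0]] [ 1.429 -0.479  0.837] [[0.474, 0.88, 0.013], [0.525, -0.271, -0.807], [-0.707, 0.389, -0.59]]
top [[604.5207730226431, 0.0, 322.00844251470215], [0.0, 604.5207730226431, 245.87952518976292], [0.0, 0.0, 1.0]] [ 0.496 -0.034  1.788] [[-0.015, -1.0, -0.01], [-0.998, 0.015, -0.06], [0.061, 0.009, -0.998]]
0.1 [ 2.28821853e-01  9.73467961e-01 -7.70727324e-04 -3.07006528e-04] 0.09427133473220886
```

View pics/scene0.png

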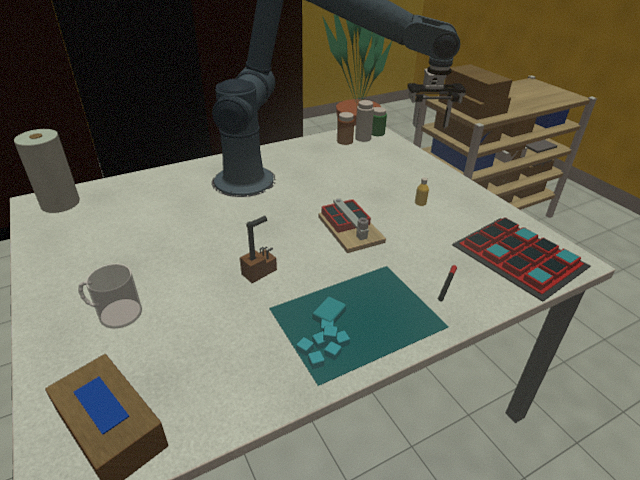

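View pics/top0.png

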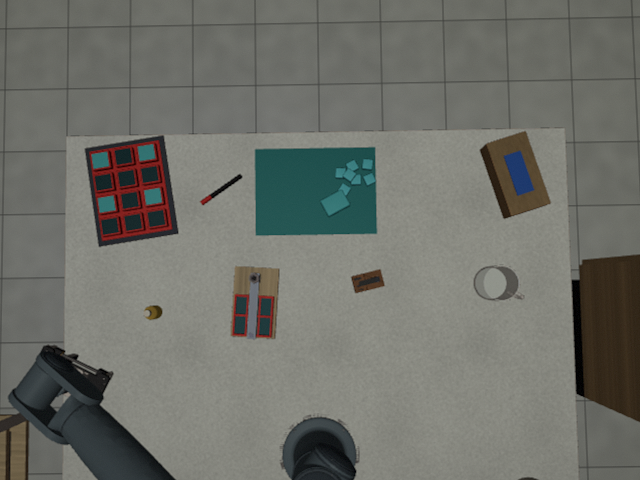

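The scene view shows the stand with the key at about (258,245) and the clamp at about (352,225). In the top view they are at (367,281) and (255,280). The bottle, beaker and soap are all well clear. Next I'll zoom in and measure.

```bash
cat > h.py <<'E'
import numpy as np,cv2
def load(n): return dict(np.load(n+".npz"))
def cloud(c):
    K=c["camera_matrix"];v,u=np.mgrid[:480,:640];z=c["z_map"]
    P=np.stack([(u-K[0,2])/K[0,0]*z,(v-K[1,2])/K[1,1]*z,z],-1)
    P=(P-c["t"])@c["R"]; P[z<=0]=np.nan; return P
def ray(c,u,v,h):
    K=c["camera_matrix"];d=c["R"].T@np.array([(u-K[0,2])/K[0,0],(v-K[1,2])/K[1,1],1]);o=-c["R"].T@c["t"]
    return o+d*(h-o[2])/d[2]
E
python3 - <<'E'
from h import *
np.set_printoptions(precision=3,suppress=True)
t=load("top0");s=load("scene0")
z=lambda im,x,y,w,h,f:cv2.resize(im[y:y+h,x:x+w,::-1],None,fx=f,fy=f,interpolation=cv2.INTER_NEAREST)
a=z(t["image"],225,255,60,90,6);b=z(t["image"],345,263,45,35,8)
c=z(s["image"],235,205,50,80,6);d=z(s["image"],315,190,75,65,6)
W=np.zeros((600,800,3),np.uint8)
W[:540,:360]=a;cv2.imwrite("pics/z1.png",np.hstack([a[:480],np.vstack([b,np.zeros((200,360,3),np.uint8)])]))
cv2.imwrite("pics/z2.png",np.hstack([c,np.vstack([d,np.zeros((90,450,3),np.uint8)])]))
for n,C in(("top",t),("scene",s)):
    P=cloud(C);m=np.isfinite(P[...,0])
    # key: above 80mm near stand; screw top
    for nm,y0,y1,zz in(("key",-.3,0,.1),("stand",-.3,0,.04),("screw",.05,.3,.065),("board",.05,.3,.006)):
        k=m&(P[...,0]>.25)&(P[...,0]<.6)&(P[...,1]>y0)&(P[...,1]<y1)&(P[...,2]>zz)&(P[...,2]<.25)
        Q=P[k]; v,u=np.where(k)
        if len(Q): print(n,nm,len(Q),Q.min(0),Q.max(0),np.median(Q,0),"px",u.min(),u.max(),v.min(),v.max())
E
```

```text
top key 114 [ 0.488 -0.174  0.16 ] [ 0.511 -0.117  0.182] [ 0.5   -0.146  0.171] px 359 380 276 285
top stand 495 [ 0.467 -0.194  0.04 ] [ 0.532 -0.103  0.182] [ 0.5   -0.148  0.059] px 352 384 269 292
top screw 64 [0.5   0.161 0.065] [0.526 0.189 0.089] [0.514 0.175 0.078] px 249 259 273 282
top board 3682 [0.25  0.05  0.006] [0.6   0.299 0.089] [0.44  0.176 0.028] px 215 299 248 368
scene key 236 [ 0.49  -0.173  0.1  ] [ 0.514 -0.116  0.173] [ 0.506 -0.162  0.162] px 246 266 216 246
scene stand 766 [ 0.466 -0.195  0.04 ] [ 0.535 -0.104  0.173] [ 0.508 -0.162  0.06 ] px 239 275 216 271
scene screw 80 [0.5   0.161 0.065] [0.531 0.19  0.083] [0.518 0.173 0.076] px 357 367 217 226
scene board 2069 [0.335 0.109 0.006] [0.552 0.246 0.083] [0.461 0.166 0.034] px 318 385 198 250
```

View pics/z1.png

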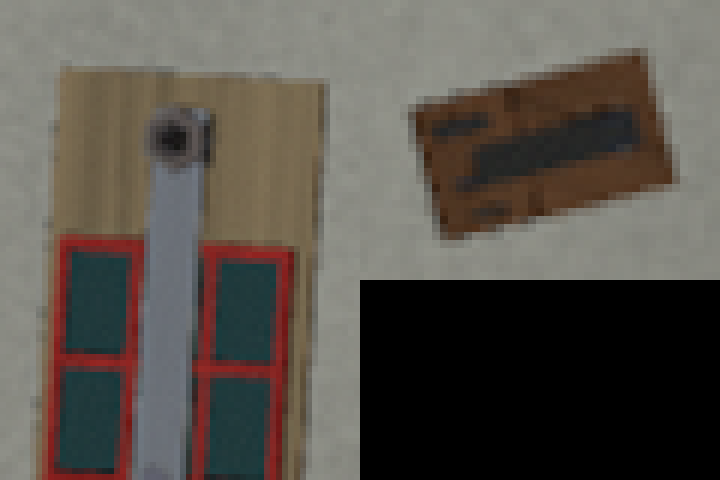

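View pics/z2.png

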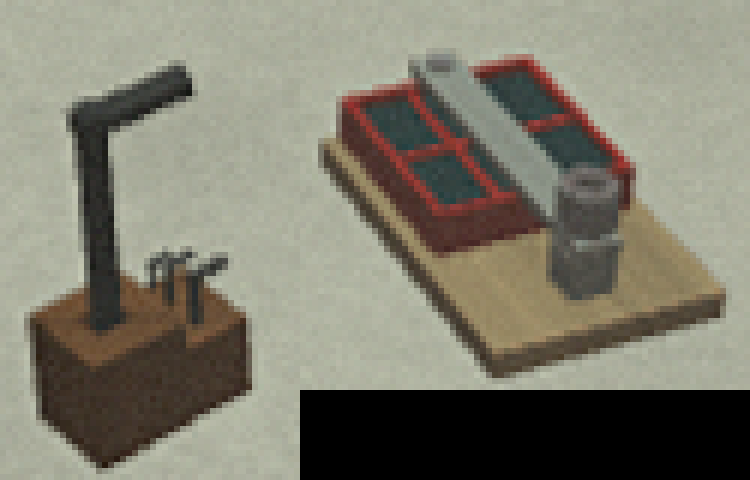

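In the zoomed views the key's corner is at the left in the scene view, and its short arm points towards world +y. The screw head is at top pixel (254,278) and scene pixel (363,221). Next I'll measure those precisely and check the inverse kinematics for a horizontal grasp.

Run:
```python
from h import *
from bench import r
from scipy.spatial.transform import Rotation as Ro
np.set_printoptions(precision=4,suppress=True)
t=load("top0");s=load("scene0")
print("screw",ray(t,225+173/6-.5,255+137/6-.5,.080),ray(s,315+288/6-.5,190+185/6-.5,.082))
for C in(t,s):
    P=cloud(C);k=(P[...,0]>.45)&(P[...,0]<.55)&(P[...,1]>.14)&(P[...,1]<.21)&(P[...,2]>.074)&(P[...,2]<.095)
    v,u=np.where(k);print("head mean",len(u),ray(C,u.mean(),v.mean(),.082))
# key short arm from top: minAreaRect
P=cloud(t);k=(P[...,2]>.13)&(P[...,0]>.4)&(P[...,0]<.6)&(P[...,1]>-.25)&(P[...,1]<-.05)
v,u=np.where(k);X=np.array([ray(t,a,b,.172)[:2] for a,b in zip(u,v)],np.float32)
print("short arm rect",cv2.minAreaRect(X),X.mean(0));
m=X.mean(0);w=np.linalg.svd(X-m)[2][0];w*=np.sign(w[1]);e=(X-m)@w;print("dir",w,np.degrees(np.arctan2(w[1],w[0])),"ends",m+w*e.min(),m+w*e.max())
# stand and board rects
for nm,lo,hi,y0,y1,h in(("stand",.03,.075,-.25,-.05,.055),("board",.006,.075,.05,.3,.02)):
    k=(P[...,2]>lo)&(P[...,2]<hi)&(P[...,0]>.3)&(P[...,0]<.6)&(P[...,1]>y0)&(P[...,1]<y1)
    n,l,st,ce=cv2.connectedComponentsWithStats(k.astype(np.uint8));i=1+st[1:,4].argmax();v,u=np.where(l==i)
    X=np.array([ray(t,a,b,h)[:2] for a,b in zip(u,v)],np.float32);R=cv2.minAreaRect(X);print(nm,R,cv2.boxPoints(R).tolist())
# long arm from scene: front surface points by height
P=cloud(s)
for z0 in(.075,.09,.105,.12,.135):
    k=(abs(P[...,2]-z0)<.0075)&(P[...,0]>.47)&(P[...,0]<.53)&(P[...,1]>-.2)&(P[...,1]<-.15)
    v,u=np.where(k);print(z0,k.sum(),np.median(P[k],0), ray(s,u.mean(),v.mean(),P[k][:,2].mean()))
```

```text
screw [0.5132 0.1766 0.08  ] [0.5188 0.1717 0.082 ]
head mean 53 [0.5126 0.1757 0.082 ]
head mean 48 [0.5185 0.1715 0.082 ]
short arm rect ((0.49944978952407837, -0.14554667472839355), (0.013549283146858215, 0.056311123073101044), 13.17000961303711) [ 0.4994 -0.1454]
dir [-0.2318  0.9728] 103.40506 ends [ 0.5059 -0.1729] [ 0.4929 -0.1181]
stand ((0.5000640153884888, -0.1488960087299347), (0.049131665378808975, 0.08612740784883499), 13.167312622070312) [[0.46633434295654297, -0.11256047338247299], [0.48595377802848816, -0.1964235007762909], [0.5337936878204346, -0.1852315366268158], [0.514174222946167, -0.10136851668357849]]
board ((0.4413996934890747, 0.18176430463790894), (0.14330190420150757, 0.21452045440673828), 83.10662078857422) [[0.32631513476371765, 0.12350490689277649], [0.539284884929657, 0.09775769710540771], [0.5564842224121094, 0.24002370238304138], [0.34351450204849243, 0.26577091217041016]]
0.075 26 [ 0.5077 -0.1666  0.0745] [ 0.5077 -0.1661  0.0748]
0.09 24 [ 0.5083 -0.1676  0.09  ] [ 0.5084 -0.1668  0.0898]
0.105 26 [ 0.5083 -0.1669  0.1039] [ 0.508  -0.1663  0.1046]
0.12 27 [ 0.5083 -0.1673  0.1193] [ 0.5079 -0.1666  0.12  ]
0.135 27 [ 0.5085 -0.1664  0.1341] [ 0.5087 -0.1662  0.135 ]
```

```bash
cat >> h.py <<'E'
from scipy.spatial.transform import Rotation as Ro
# key pose -> TCP pose. key rotation matrix K (cols x,y,z), corner c; g = grip distance; sg=+-1; al = tool tilt from key x towards -key z
def tool(K,c,g=.07,sg=1,al=0.):
    zt=np.cos(al)*K[:,0]-np.sin(al)*K[:,2]; yt=sg*K[:,1]; R=np.column_stack([np.cross(yt,zt),yt,zt])
    return c-g*K[:,2]+.019*zt, Ro.from_matrix(R).as_quat()
def kstart(yaw): # short arm along yaw, upright
    x=np.array([np.cos(yaw),np.sin(yaw),0]);z=np.array([0,0,1.]);return np.column_stack([x,np.cross(z,x),z])
def kseat(phi): # short arm down, long arm along phi
    x=np.array([0,0,-1.]);z=-np.array([np.cos(phi),np.sin(phi),0]);return np.column_stack([x,np.cross(z,x),z])
E
python3 - <<'E'
from h import *
from bench import r
np.set_printoptions(precision=2,suppress=True)
c=np.array([.504,-.1655,.165]);S=np.array([.5135,.175,.105])
for sg in(1,-1):
  for al in (0,.3,.6):
    f=lambda K,c:r.inverse_kinematics(*map(list,tool(K,c,.07,sg,al)))
    K=kstart(np.radians(103.4))
    print(sg,al,"grasp",f(K,c),"back",f(K,c-.1*K[:,0]),"lift",f(K,c+[0,0,.1]))
    for a in(80,60,43,20,0,-17,-40,-60,-77,-100,-120,-140): 
        q=f(kseat(np.radians(a)),S);q2=f(kseat(np.radians(a)),S+[0,0,.08]);print(a,"None" if q is None else np.array(q),q2 is not None)
E
```

```text
1 0 grasp [-0.8   0.9   1.43  0.71  2.24  2.06] back [-0.87  1.03  1.19  0.7   2.36  2.11] lift [-0.8   0.72  1.49  0.78  2.33  2.17]
80 [ 0.24  0.22  1.82 -0.    1.1   0.41] True
60 [ 0.22  0.26  1.78 -0.    1.11  0.74] True
43 [ 0.19  0.28  1.75 -0.    1.11  1.01] True
20 [ 0.15  0.29  1.74 -0.    1.12  1.37] True
0 [ 0.11  0.28  1.74 -0.    1.11  1.68] True
-17 [ 0.07  0.27  1.77 -0.    1.11  1.94] True
-40 [ 0.03  0.23  1.82 -0.    1.1   2.3 ] True
-60 [ 0.    0.18  1.87 -0.    1.09  2.62] True
-77 None False
-100 None False
-120 [ 0.    0.02  2.04 -0.    1.08 -2.61] True
-140 [ 0.04 -0.01  2.08 -0.    1.08 -2.23] True
1 0.3 grasp [-0.79  0.75  1.51  0.59  2.04  2.04] back [-0.86  0.89  1.26  0.55  2.15  2.05] lift [-0.79  0.59  1.53  0.63  2.15  2.13]
80 [0.11 0.15 1.93 0.34 1.01 0.1 ] True
60 [0.11 0.14 1.93 0.31 0.91 0.46] True
43 [0.11 0.14 1.94 0.24 0.83 0.79] True
20 [0.12 0.14 1.94 0.1  0.77 1.28] True
0 [ 0.12  0.14  1.94 -0.05  0.77  1.72] True
-17 [ 0.12  0.14  1.94 -0.17  0.79  2.1 ] True
-40 [ 0.13  0.15  1.93 -0.29  0.88  2.56] True
-60 None False
-77 None False
-100
[... 1992 characters left out ...]
rue
-120 [ 0.13  0.17  1.91 -0.25  1.26  0.75] True
-140 [ 0.13  0.17  1.9  -0.17  1.32  1.06] True
-1 0.6 grasp [-0.76  0.59  1.6   0.48  1.82 -1.1 ] back [-0.84  0.73  1.37  0.43  1.92 -1.12] lift [-0.76  0.44  1.59  0.5   1.95 -1.02]
80 None False
60 None False
43 None True
20 [ 0.08  0.04  2.12  0.37  0.42 -2.14] True
0 [ 0.14  0.05  2.11 -0.21  0.39 -1.26] True
-17 [ 0.19  0.08  2.08 -0.57  0.51 -0.65] True
-40 [ 0.24  0.13  2.02 -0.73  0.74 -0.15] True
-60 [ 0.26  0.19  1.96 -0.73  0.96  0.15] True
-77 [ 0.26  0.24  1.9  -0.67  1.13  0.37] True
-100 [ 0.25  0.3   1.82 -0.56  1.33  0.65] True
-120 [ 0.23  0.34  1.77 -0.43  1.48  0.89] True
-140 [ 0.19  0.36  1.74 -0.28  1.58  1.14] True
```

Run:
```python
from h import *
from bench import r,telemetry as T,imaging
c=np.array([.5038,-.1655,.165]);K=kstart(np.radians(103.3))
p,q=tool(K,c,.07,-1,.6);zt=Ro.from_quat(q).as_matrix()[:,2]
back=p-.11*zt
for w in(back+[0,0,.12],): print(r.inverse_kinematics(list(w),list(q)))
r.movep(list(back+[0,0,.12]),list(q))
r.line_to(list(back),feed=.15)
print("hit",r.line_to(list(p),feed=.1,f_stop=8),p,T.get_ee_pos())
f0=np.array(T.get_contact_force())
r.close(40);print("open",T.get_opening(),T.get_grip_force(),np.array(T.get_contact_force())-f0,T.get_t())
print(r.line_to(list(p+[0,0,.12]),feed=.08,f_stop=25))
for n in("scene","top"):
    C=imaging.camera(n);np.savez(n+"1.npz",**C)
print(T.get_ee_pos(),T.get_contact_force(),T.get_opening(),T.get_t())
z=load("scene1")["image"][150:330,180:360,::-1];w=load("top1")["image"][200:380,300:480,::-1]
cv2.imwrite("pics/g1.png",cv2.resize(np.hstack([z,w]),None,fx=2.2,fy=2.2))
```

```text
[-0.83227511  0.49624804  1.34953153  0.49620983  2.14280443 -0.98221836]
hit False [ 0.5001925  -0.15023922  0.08427179] [ 0.5005999  -0.15090092  0.08463641]
open 0.013451538824099787 40.00087956665084 [ 0.30093739  1.01512999 -0.22546237] 6.5583
False
[ 0.50004778 -0.15010907  0.20387501] [-0.1438935   0.52331726 -2.81587392] 0.013410518284756034 8.3083
```

View pics/g1.png

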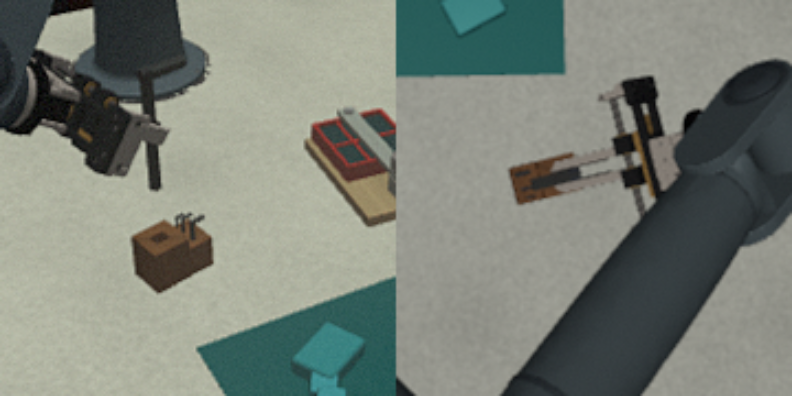

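The key is lifted clear and held: in the left panel it is upright with the stand hole empty. Next I'll turn it over and hover above the screw.

Run:
```python
from h import *
from bench import r,telemetry as T,imaging
np.set_printoptions(precision=4,suppress=True)
S=np.array([.5135,.175,.105]);phi=np.radians(-77)
p,q=tool(kseat(phi),S+[-.0,-.12,.14],.07,-1,.6);r.movep(list(p),list(q))
p,q=tool(kseat(phi),S+[0,0,.045],.07,-1,.6);r.line_to(list(p),feed=.15)
print(p,T.get_ee_pos(),T.get_contact_force(),T.get_opening(),T.get_t(),T.get_qpos())
W=[]
for n,(x,y) in (("scene",(300,150)),("top",(200,230))):
    C=imaging.camera(n);np.savez(n+"2.npz",**C);W.append(C["image"][y:y+100,x:x+100,::-1])
cv2.imwrite("pics/f1.png",cv2.resize(np.hstack(W),None,fx=4,fy=4,interpolation=cv2.INTER_CUBIC))
```

```text
[0.5317 0.0963 0.1343] [0.5321 0.0959 0.135 ] [ 0.192   0.5135 -2.1648] 0.013492972408831056 10.5333 [ 0.2624  0.1682  1.8824 -0.6509  1.1988  0.3141]
```

View pics/f1.png

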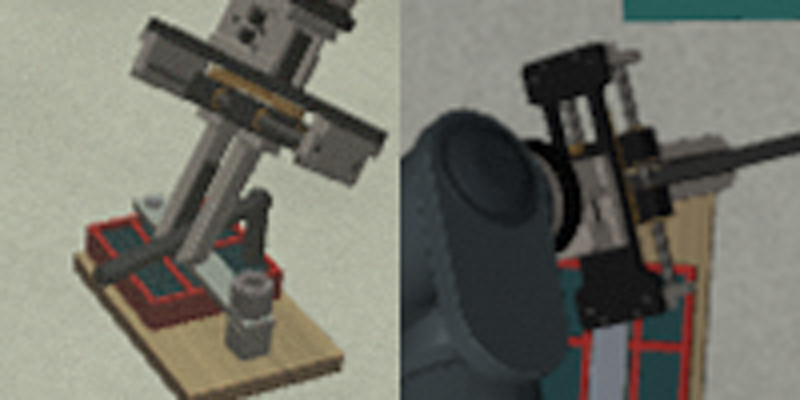

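The key is turned over above the screw, with its tip at scene pixel (364,215) and the screw mouth at about (363,220). I'll compare this with the model projections.

Run:
```python
from h import *
from bench import telemetry as T
np.set_printoptions(precision=4,suppress=True)
s=load("scene2")
def pr(X):
    x=s["camera_matrix"]@(s["R"]@np.array(X)+s["t"]);return x[:2]/x[2]
R=Ro.from_quat(T.get_eef_rot()).as_matrix();p=np.array(T.get_ee_pos())
K=kseat(np.radians(-77))
zt=R[:,2];c=p-.019*zt+.07*K[:,2]
print("corner",c,pr(c),"tip",pr(c+.049*K[:,0]),"end",pr(c-.15*K[:,2]))
for X in((.5135,.175,.082),(.513,.177,.082),(.516,.173,.082),(.5185,.1715,.082)):print(X,pr(X))
P=cloud(s)
m=(P[...,2]>.09)&(P[...,2]<.2)&(abs(P[...,0]-.515)<.03)&(abs(P[...,1]-.175)<.025)
v,u=np.where(m)
for a in range(v.min(),v.max()+1):
    k=v==a;print(a,u[k].min(),u[k].max(),np.median(P[a,u[k]],0))
# head edges by rows: brightness
g=cv2.cvtColor(s["image"],cv2.COLOR_RGB2GRAY)
for a in range(212,232): print(a,g[a,354:372])
```

```text
corner [0.5139 0.1745 0.1508] [364.1388 198.9565] tip [362.8989 213.5283] end [324.5091 218.2715]
(0.5135, 0.175, 0.082) [362.471 219.118]
(0.513, 0.177, 0.082) [362.958  218.8547]
(0.516, 0.173, 0.082) [362.3585 219.7272]
(0.5185, 0.1715, 0.082) [362.3915 220.294 ]
190 363 363 [0.5378 0.1513 0.1987]
191 363 363 [0.538  0.1514 0.1956]Traceback (most recent call last):
  File "<stdin>", line 16, in <module>
    return umr_minimum(a, axis, None, out, keepdims, initial, where)
ValueError: zero-size array to reduction operation minimum which has no identity
```

Run:
```python
from h import *
np.set_printoptions(precision=4,suppress=True,linewidth=200)
s=load("scene2");s0=load("scene0")
P=cloud(s);g=cv2.cvtColor(s["image"],cv2.COLOR_RGB2GRAY)
print("      ",np.arange(352,376))
for a in range(194,240): print(a,g[a,352:376],np.round(P[a,363:366,2],3))
```

```text
[352 353 354 355 356 357 358 359 360 361 362 363 364 365 366 367 368 369 370 371 372 373 374 375]
194 [ 39 101 119 113 113 116  79  75  78  63 144 176 173 173 169 166 169 164 161 170 167 166 170 173] [-0.003 -0.001 -0.   ]
195 [ 48 124 121 115 122  93  76  83  70  93 165 178 178 176 173 170 167 169 168 165 164 166 173 167] [-0.002 -0.002 -0.001]
196 [104 118 116 113 109  85  76  80  63 157 190 154 154 162 176 176 170 169 171 171 168 169 169 168] [ 0.001 -0.004  0.003]
197 [123 119 113 116  91  78  73  74 102 166 135  89  93  93 120 169 176 169 170 169 169 166 165 166] [0.158 0.154 0.159]
198 [124 115 116 110  83  79  76  73 163 154  84  55  64  57  50 129 171 173 168 171 169 165 169 163] [0.154 0.155 0.158]
199 [114 114 119  91  75  81  86  74 118 100  63  61  62  61  44  59 159 174 169 166 169 171 170 169] [0.156 0.154 0.154]
200 [117 118 112  85  75  83  83  65  66  58  68  67  59  52  46  46 161 178 172 168 176 165 171 167] [0.152 0.153 0.151]
201 [117 132  97  76  79  80  79  67  67  71  67  61  50  55  47  75 163 178 172 170 171 169 172 169] [0.15  0.148 0.15 ]
202 [113 115  85 
[... 3918 characters left out ...]
6  68  79  80  79  74  73  83  73  87 125 131 123 132 132 126 131 121] [0.037 0.034 0.032]
235 [139 138 133 135  88  69  75  73  75  76  78  80  77  73  73  92 131 138 129 129 132 135 126 129] [0.035 0.026 0.029]
236 [138 137 134 138 105  68  73  70  78  73  82  79  80  79  70  97 131 133 130 126 124 134 132 128] [0.031 0.029 0.026]
237 [137 133 136 133 131  99  75  68  76  82  79  77  74  78  68 102 127 140 133 126 127 128 128 132] [0.028 0.026 0.02 ]
238 [135 141 139 137 136 132 103  71  71  74  74  69  73  78  87 115 127 134 135 132 129 133 133 128] [0.023 0.02  0.019]
239 [141 137 136 133 140 136 130 100  75  68  87  91 114 123 128 122 127 130 136 138 131 131 129 128] [0.014 0.015 0.014]
```

```bash
cat >> h.py <<'E'
def tryin(r,T,xy,ph,up=.028,fs=6):
    K=kseat(np.radians(ph));S=np.array([xy[0],xy[1],.105])
    p,q=tool(K,S+[0,0,up],.07,-1,.6);r.line_to(list(p),list(q),feed=.06)
    f0=np.array(T.get_contact_force())
    p,q=tool(K,S+[0,0,-.001],.07,-1,.6);st=r.line_to(list(p),list(q),feed=.02,f_stop=fs)
    h=T.get_ee_pos()[2]-p[2]-.001; df=np.array(T.get_contact_force())-f0
    print(np.round(xy,4),ph,"stop",st,"height %.4f"%h,np.round(df,1),"t %.1f"%T.get_t(),flush=True);return h
E
python3 - <<'E'
from h import *
from bench import r,telemetry as T
for ph in(-77,-69,-86):
    if tryin(r,T,(.515,.1738),ph)<.012: break
E
```

```text
[0.515  0.1738] -77 stop True height 0.0246 [-0.1 -0.1  6.6] t 11.6
[0.515  0.1738] -69 stop True height 0.0177 [-0.7  3.2 -1. ] t 12.6
[0.515  0.1738] -86 stop True height 0.0173 [-1.7  0.   4.8] t 13.9
```

Run:
```python
from h import *
from bench import r,telemetry as T,imaging
print(T.get_ee_pos(),T.get_contact_force(),T.get_wrist_torque())
C=imaging.camera("scene");np.savez("scene3.npz",**C)
a=C["image"][170:250,310:400,::-1]
cv2.imwrite("pics/f2.png",cv2.resize(a,None,fx=7,fy=7,interpolation=cv2.INTER_CUBIC))
```

```text
[0.52020875 0.09308914 0.1066299 ] [-1.0292862  -0.19370978  2.05697823] [ 0.3011456   0.1424526  -0.03709459]
```

View pics/f2.png

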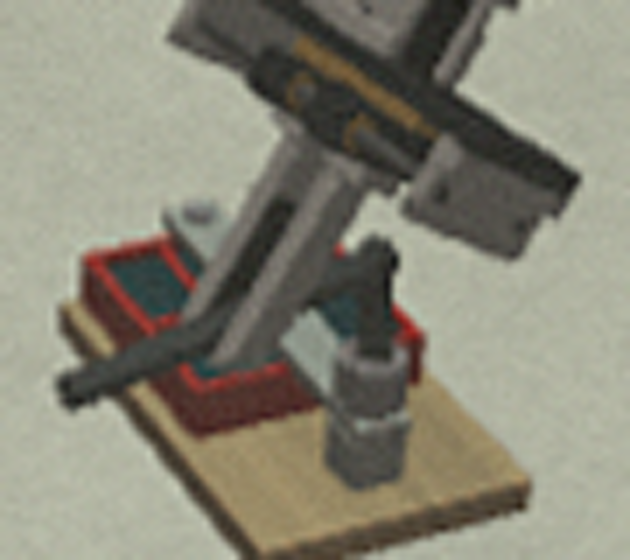

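The tip is in the mouth of the screw, with the corner at about (364,205.7) and the long arm's end at about (320,225.4). I'll check whether the key has pitched in the grip.

Run:
```python
from h import *
from bench import telemetry as T
np.set_printoptions(precision=2,suppress=True)
def pr(s,X):
    x=s["camera_matrix"]@(s["R"]@np.array(X)+s["t"]);return x[:2]/x[2]
s=load("scene3");p=np.array(T.get_ee_pos());R=Ro.from_quat(T.get_eef_rot()).as_matrix();g=p-.019*R[:,2]
al=.6; x=np.cos(al)*R[:,2]; 
for d in(0,3,6,9,-3):
    K=kseat(np.radians(-86));Q=Ro.from_rotvec(np.radians(d)*K[:,1]).as_matrix()@K
    c=g+.07*Q[:,2];print(d,"corner",c*1000,pr(s,c),"end",pr(s,c-.15*Q[:,2]),"tip",(c+.049*Q[:,0])*1000)
```

```text
0 corner [514.59 173.65 122.34] [363.28 207.68] end [318.8  223.25] tip [514.59 173.65  73.34]
3 corner [514.6  173.56 118.67] [363.16 208.77] end [318.86 221.96] tip [514.77 171.    69.74]
6 corner [514.62 173.27 115.02] [362.99 209.88] end [318.98 220.64] tip [514.97 168.16  66.29]
9 corner [514.65 172.79 111.39] [362.76 211.  ] end [319.18 219.31] tip [515.18 165.15  62.99]
-3 corner [514.6  173.56 126.  ] [363.35 206.6 ] end [318.81 224.51] tip [514.42 176.12  77.07]
```

```bash
cat >> h.py <<'E'
def pitch(C,xy,ph):
    P=cloud(C);g=cv2.cvtColor(C["image"],cv2.COLOR_RGB2GRAY).astype(float)
    d=np.array([np.cos(np.radians(ph)),np.sin(np.radians(ph))]);n=np.array([-d[1],d[0]])
    D=P[...,:2]-np.array(xy);a=D@d;b=D@n;sat=C["image"].max(-1).astype(int)-C["image"].min(-1)
    m=(g<90)&(sat<25)&(abs(b)<.012)&(P[...,2]>.075)
    o=[]
    for lo,hi in((.008,.045),(.1,.145)):
        k=m&(a>lo)&(a<hi); A=np.median(P[k][:,2]);o.append((np.median(a[k]),A,k.sum()))
    k=m&(a>-.015)&(a<.006)
    return np.degrees(np.arctan2(o[1][1]-o[0][1],o[1][0]-o[0][0])),o,np.median(P[k],0)
E
sed -i 's/^def tryin(r,T,xy,ph,up=.028,fs=6):/def tryin(r,T,xy,ph,up=.028,fs=3.5,al=.6):/; s/\.07,-1,\.6)/.07,-1,al)/g' h.py
python3 - <<'E'
from h import *
from bench import r,telemetry as T,imaging
print(pitch(load("scene2"),(.5139,.1745),-77));print(pitch(load("scene3"),(.5146,.1737),-86))
r.close(60)
for al in(.6,.69):
    p,q=tool(kseat(np.radians(-77)),np.array([.515,.1738,.140]),.07,-1,al);r.line_to(list(p),list(q),feed=.06)
    C=imaging.camera("scene");np.savez("scene4.npz",**C);print(al,pitch(C,(.515,.1738),-77))
print(T.get_opening(),T.get_t())
E
```

```text
(np.float64(-31.353467670999724), [(np.float64(0.02778808871886526), np.float64(0.21072687198466092), np.int64(163)), (np.float64(0.12142829081817014), np.float64(0.15367298124496803), np.int64(76))], array([0.51711481, 0.18231144, 0.31421   ]))
(np.float64(-31.17372840618387), [(np.float64(0.03129550283354963), np.float64(0.17533572726551885), np.int64(149)), (np.float64(0.12268169969601003), np.float64(0.12004753525932776), np.int64(80))], array([0.51920703, 0.18033444, 0.28261365]))
0.6 (np.float64(-32.997355177305934), [(np.float64(0.028300228608669046), np.float64(0.20074715222650089), np.int64(147)), (np.float64(0.12365910470908008), np.float64(0.1388266320610305), np.int64(71))], array([0.51777547, 0.18152673, 0.30161061]))
0.69 (np.float64(-27.557769584908588), [(np.float64(0.02487683851253948), np.float64(0.19253439456645507), np.int64(158)), (np.float64(0.1220858894971973), np.float64(0.14180592670311354), np.int64(71))], array([0.51774689, 0.1768389 , 0.13909627]))
0.013233225310616088 15.075
```

```bash
sed -i 's/^def pitch(C,xy,ph):/def pitch(C,xy,ph,zc):/; s/(P\[...,2\]>.075)/(abs(P[...,2]-zc)<.02)/' h.py
python3 - <<'E'
from h import *
for n,xy,ph,z in(("scene2",(.5139,.1745),-77,.151),("scene3",(.5146,.1737),-86,.124),("scene4",(.515,.1738),-77,.14)): print(n,pitch(load(n),xy,ph,z))
a=load("scene4")["image"][170:250,310:400,::-1]
cv2.imwrite("pics/f3.png",cv2.resize(a,None,fx=7,fy=7,interpolation=cv2.INTER_CUBIC))
E
```

```text
scene2 (np.float64(0.8329798268918704), [(np.float64(0.021267356497610343), np.float64(0.15221671488442404), np.int64(35)), (np.float64(0.12142829081817014), np.float64(0.15367298124496803), np.int64(76))], array([0.51762966, 0.17459222, 0.14601398]))
scene3 (np.float64(-3.4800066789752155), [(np.float64(0.024114276151285526), np.float64(0.12604165418150248), np.int64(42)), (np.float64(0.12268169969601003), np.float64(0.12004753525932776), np.int64(80))], array([0.51980037, 0.17251252, 0.12229177]))
scene4 (np.float64(1.7775524200531823), [(np.float64(0.01895186434102519), np.float64(0.13860525507956795), np.int64(29)), (np.float64(0.1220858894971973), np.float64(0.14180592670311354), np.int64(71))], array([0.51903301, 0.17290235, 0.1359257 ]))
```

View pics/f3.png

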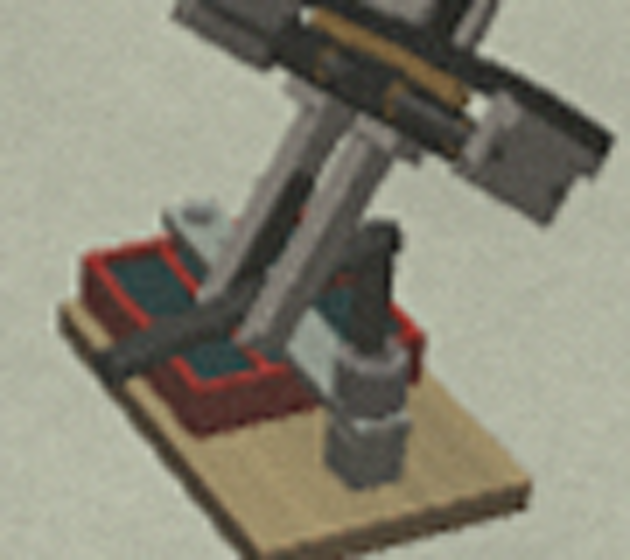

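The key looks upright again above the screw, with its tip at about (363,220). I'll probe with a gentle force stop over yaw and small offsets.

Run:
```python
from h import *
from bench import r,telemetry as T,imaging
xy=(.515,.1738)
for ph in(-77,-69,-85):
    if tryin(r,T,xy,ph,al=.665,fs=3)<.012: break
C=imaging.camera("scene");np.savez("scene5.npz",**C);print(pitch(C,xy,ph,T.get_ee_pos()[2]+.019*np.cos(.665)))
```

```text
[0.515  0.1738] -77 stop True height 0.0258 [ 0.1 -1.4  3.8] t 15.8
[0.515  0.1738] -69 stop True height 0.0251 [1.6 0.5 2.7] t 16.6
[0.515  0.1738] -85 stop True height 0.0257 [ 0.4 -1.   5.2] t 17.5
(np.float64(0.916904045736663), [(np.float64(0.02145176691920292), np.float64(0.13123187354730043), np.int64(43)), (np.float64(0.12189010662234172), np.float64(0.13283932497034537), np.int64(75))], array([0.5196601 , 0.17297562, 0.12699379]))
```

Run:
```python
from h import *
from bench import r,telemetry as T,imaging
b=np.array([.515,.1738])
for o in((.0025,-.002),(.0025,.0015),(-.002,-.002),(.0,-.004)):
    if tryin(r,T,b+o,-77,al=.665,fs=3)<.012: break
C=imaging.camera("scene");np.savez("scene5.npz",**C);print(pitch(C,b+o,-77,T.get_ee_pos()[2]+.019*np.cos(.665)))
```

```text
[0.5175 0.1718] -77 stop True height 0.0260 [-0.6 -1.5  4.5] t 18.4
[0.5175 0.1753] -77 stop True height 0.0256 [-0.2 -1.   5.2] t 19.0
[0.513  0.1718] -77 stop True height 0.0259 [ 0.7 -1.1  6.2] t 19.7
[0.515  0.1698] -77 stop True height 0.0261 [ 0.4 -1.   5.2] t 20.3
(np.float64(0.34614337313364), [(np.float64(0.017197904098287926), np.float64(0.13292232783060243), np.int64(34)), (np.float64(0.12359349527448893), np.float64(0.13356510775583347), np.int64(74))], array([0.52000258, 0.16956025, 0.12675949]))
```

Run:
```python
from h import *
from bench import r,telemetry as T,imaging
xy=np.array([.515,.1738]);K=kseat(np.radians(-77))
def go(h):
    p,q=tool(K,np.array([*xy,.105+h]),.07,-1,.665);r.line_to(list(p),list(q),feed=.04);r.sleep(.15)
    print(h,np.round(T.get_contact_force(),2),np.round(T.get_wrist_torque(),3),round(T.get_ee_pos()[2]-p[2],4))
for h in(.042,.036,.031,.028,.026,.0245,.0235): go(h)
print(T.get_t())
```

```text
0.042 [-0.06  0.34 -2.86] [0.496 0.21  0.033] -0.0004
0.036 [-0.5   0.94 -1.91] [0.489 0.18  0.039] -0.0
0.031 [-0.44 -0.44 -2.93] [ 0.494  0.118 -0.013] 0.0
0.028 [ 0.53 -0.24 -3.04] [0.472 0.11  0.047] 0.0
0.026 [-1.05 -0.67  0.57] [ 0.223  0.148 -0.008] 0.0004
0.0245 [-0.2   1.45  0.22] [ 0.736  0.23  -0.01 ] -0.0003
0.0235 [-0.52  3.41  2.16] [0.821 0.245 0.037] 0.0
23.6
```

```bash
cat >> h.py <<'E'
def force(T,r,n=5):
    f=[]
    for _ in range(n): r.sleep(.02);f.append(T.get_contact_force())
    return np.mean(f,0)
def comply(r,T,xy,ph,h,al,hend,step=.001,gain=.0004,fmax=7,base=np.array([0,.2,-2.9]),tmax=15):
    t0=T.get_t();xy=np.array(xy,float)
    while h>hend and T.get_t()-t0<tmax:
        h-=step
        for j in range(4):
            p,q=tool(kseat(np.radians(ph)),np.array([*xy,.105+h]),.07,-1,al);r.line_to(list(p),list(q),feed=.03)
            F=force(T,r)-base;xy=xy+gain*np.clip(F[:2],-5,5)
            if np.hypot(*F[:2])<2.5:break
        print("h %.4f"%h,np.round(xy,4),np.round(F,1),"t %.1f"%T.get_t(),flush=True)
        if F[2]>fmax:break
    return xy,h
E
python3 - <<'E'
from h import *
from bench import r,telemetry as T,imaging
xy,h=comply(r,T,(.515,.1738),-77,.0240,.665,.016,tmax=6)
C=imaging.camera("scene");np.savez("scene6.npz",**C);print(pitch(C,xy,-77,.105+h))
E
```

```text
h 0.0230 [0.5142 0.1755] [-0.8  1.8  5.3] t 24.3
h 0.0220 [0.5141 0.1763] [-0.4  2.1  5.1] t 24.6
h 0.0210 [0.514 0.177] [-0.2  1.7  2.7] t 24.9
h 0.0200 [0.514  0.1768] [-0.1 -0.4  4.2] t 25.3
h 0.0190 [0.5137 0.1763] [-0.6 -1.4  6.1] t 25.6
h 0.0180 [0.5138 0.1761] [ 0.1 -0.4  7.4] t 25.9
(np.float64(0.5346730348308449), [(np.float64(0.019082031838813553), np.float64(0.12450322129557806), np.int64(32)), (np.float64(0.12353003059551106), np.float64(0.12547793793380058), np.int64(73))], array([0.51818279, 0.17545865, 0.11896977]))
```

Run:
```python
from h import *
from bench import r,telemetry as T,imaging
xy=np.array((.5139,.1762));base=np.array([0,.2,-2.9]);h=.018
def at(ph,h,al):
    p,q=tool(kseat(np.radians(ph)),np.array([*xy,.105+h]),.07,-1,al);r.line_to(list(p),list(q),feed=.05)
    F=force(T,r,3)-base;print(ph,h,al,np.round(F,1),np.round(T.get_wrist_torque(),2),"t %.1f"%T.get_t());return F
for ph in(-73,-70,-81,-84): at(ph,h,.665)
for al in(.645,.685): at(-77,h,al)
```

```text
-73 0.018 0.665 [-0.2  1.7  3.6] [0.74 0.1  0.09] t 26.3
-70 0.018 0.665 [-0.2  3.1  1. ] [1.11 0.21 0.12] t 26.6
-81 0.018 0.665 [ 0.9  5.  -0.9] [ 1.56 -0.02  0.34] t 27.1
-84 0.018 0.665 [ 1.2  5.4 -1. ] [ 1.45 -0.11  0.33] t 27.4
-77 0.018 0.645 [ 0.5  4.2 -4. ] [1.56 0.14 0.09] t 27.8
-77 0.018 0.685 [-2.2  7.   0.4] [1.89 0.57 0.02] t 28.1
```

Run:
```python
from h import *
from bench import r,telemetry as T,imaging
xy,h=comply(r,T,(.5139,.1765),-76,.0185,.665,.008,tmax=7,gain=.0003,fmax=10)
print(T.get_wrist_torque())
C=imaging.camera("scene");np.savez("scene6.npz",**C);print(pitch(C,xy,-76,.105+h))
a=C["image"][170:250,310:400,::-1]
cv2.imwrite("pics/f4.png",cv2.resize(a,None,fx=7,fy=7,interpolation=cv2.INTER_CUBIC))
```

```text
h 0.0175 [0.5136 0.1775] [ 0.1 -1.8  1.7] t 28.8
h 0.0165 [0.5134 0.1763] [-0.2 -0.7  5.9] t 29.4
h 0.0155 [0.5134 0.1759] [ 0.  -1.3  8.3] t 29.8
h 0.0145 [0.5133 0.1756] [-0.6 -1.   9. ] t 30.1
h 0.0135 [0.5133 0.1751] [ 0.  -1.5  9.8] t 30.4
h 0.0125 [0.5133 0.1744] [ 0.2 -2.2  9.9] t 30.8
h 0.0115 [0.5134 0.1739] [ 0.2 -1.7  9.7] t 31.1
h 0.0105 [0.5134 0.1734] [ 0.2 -1.8  9.8] t 31.4
h 0.0095 [0.5135 0.1729] [ 0.3 -1.8  9.5] t 31.8
h 0.0085 [0.5136 0.1725] [ 0.3 -1.2  9.6] t 32.1
h 0.0075 [0.5137 0.172 ] [ 0.4 -1.6 10.3] t 32.5
[-0.16210626  0.05886637  0.04600015]
(np.float64(-5.213023767420538), [(np.float64(0.017310959446010122), np.float64(0.1206646870142533), np.int64(23)), (np.float64(0.12261897474415294), np.float64(0.11105677078312125), np.int64(75))], array([0.5194853 , 0.17300718, 0.10971013]))
```

View pics/f4.png

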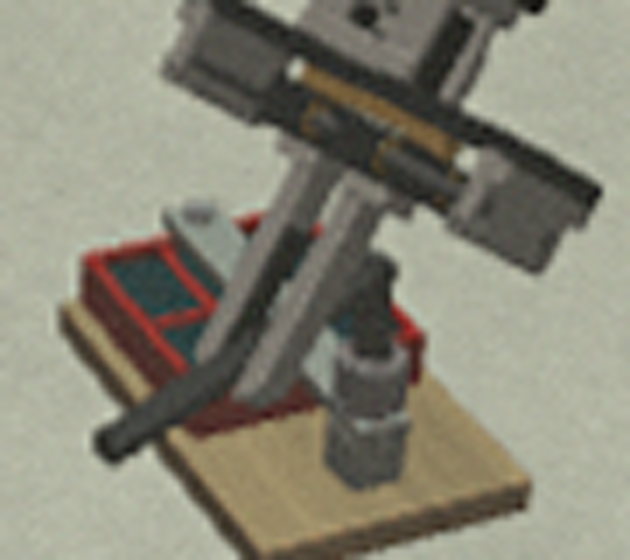

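The key has pitched about 6° in the fingers, with its tip about 10 mm down and partly in the hexagon. I'll level it about the tip and go on down with a yaw wiggle and pitch feedback from the image.

```bash
cat >> h.py <<'E'
def wig(r,T,imaging,xy,h,al,hend,phs=(-72,-79),step=.0012,gain=.0003,tmax=6,fmax=7,pc=.6):
    base=np.array([0,.2,-2.9]);t0=T.get_t();xy=np.array(xy,float);i=0
    while h>hend and T.get_t()-t0<tmax:
        ph=phs[i%len(phs)];i+=1
        p,q=tool(kseat(np.radians(ph)),np.array([*xy,.105+h]),.07,-1,al);r.line_to(list(p),list(q),feed=.05)
        F=force(T,r,3)-base;xy=xy+gain*np.clip(F[:2],-6,6)
        C=imaging.camera("scene");pt=pitch(C,xy,ph,.105+h)
        print("h %.4f al %.3f ph %d"%(h,al,ph),np.round(xy,4),np.round(F,1),np.round(T.get_wrist_torque()[::2],2),"pitch %.1f z %.4f %.4f t %.1f"%(pt[0],pt[1][0][1],pt[1][1][1],T.get_t()),flush=True)
        al-=pc*np.radians(np.clip(pt[0]-.8,-3,3))
        if F[2]<fmax: h-=step
    return xy,h,al
E
python3 - <<'E'
from h import *
from bench import r,telemetry as T,imaging
wig(r,T,imaging,(.5138,.1762),.016,.765,.002,tmax=5)
E
```

```text
h 0.0160 al 0.765 ph -72 [0.5136 0.1772] [-0.5  3.2  3.2] [1.15 0.03] pitch 0.7 z 0.1215 0.1229 t 33.0
h 0.0148 al 0.766 ph -79 [0.5136 0.1773] [-0.1  0.6  6.8] [0.32 0.22] pitch 0.1 z 0.1223 0.1225 t 33.4
h 0.0136 al 0.773 ph -72 [0.5134 0.1774] [-0.6  0.2  5.2] [0.3  0.08] pitch 1.6 z 0.1187 0.1218 t 33.9
h 0.0124 al 0.764 ph -79 [0.5136 0.1767] [ 0.7 -2.3  8.3] [-0.26  0.39] pitch 1.3 z 0.1184 0.1207 t 34.4
h 0.0124 al 0.759 ph -72 [0.5138 0.1765] [ 0.4 -0.6  5.3] [0.22 0.04] pitch 1.0 z 0.1181 0.1199 t 34.8
h 0.0112 al 0.757 ph -79 [0.5139 0.1764] [ 0.4 -0.5  9.1] [-0.02  0.34] pitch 0.5 z 0.1179 0.1188 t 35.3
h 0.0112 al 0.760 ph -72 [0.5137 0.1766] [-0.7  0.8  6.9] [ 0.35 -0.04] pitch 0.8 z 0.1171 0.1186 t 35.7
h 0.0100 al 0.760 ph -79 [0.5137 0.1764] [ 0.1 -0.8 10.1] [-0.06  0.41] pitch 0.2 z 0.1173 0.1177 t 36.2
h 0.0100 al 0.767 ph -72 [0.5136 0.1767] [-0.3  1.1  8. ] [0.4  0.12] pitch 0.3 z 0.1167 0.1172 t 36.6
h 0.0100 al 0.772 ph -79 [0.5139 0.1768] [1.  0.3 8.4] [0.17 0.43] pitch 0.1 z 0.1175 0.1176 t 37.1
h 0.0100 al 0.779 ph -72 [0.5138 0.1771] [-0.4  1.1  8.1] [0.37 0.09] pitch 1.6 z 0.1144 0.1175 t 37.5
```

Run:
```python
from h import *
from bench import r,telemetry as T,imaging
wig(r,T,imaging,(.5138,.1768),.0095,.772,-.001,phs=(-72,-66,-69,-63),tmax=4.5,fmax=9.5)
```

```text
h 0.0095 al 0.772 ph -72 [0.5138 0.1768] [ 0.  -0.1  8.7] [0.22 0.02] pitch 0.6 z 0.1158 0.1169 t 37.9
h 0.0083 al 0.774 ph -66 [0.514  0.1778] [ 0.6  3.3 -1.2] [1.27 0.14] pitch 1.8 z 0.1115 0.1150 t 38.3
h 0.0071 al 0.764 ph -69 [0.514  0.1777] [ 0.1 -0.3 -0.8] [0.54 0.01] pitch 1.9 z 0.1113 0.1149 t 38.7
h 0.0059 al 0.752 ph -63 [0.514  0.1769] [ 0.1 -2.5 -0.8] [ 0.13 -0.07] pitch 3.9 z 0.1066 0.1144 t 39.1
h 0.0047 al 0.721 ph -72 [0.5146 0.1753] [ 1.9 -5.3 -1.3] [-0.36  0.13] pitch 0.4 z 0.1109 0.1117 t 39.6
h 0.0035 al 0.725 ph -66 [0.5143 0.1754] [-0.9  0.3  0.3] [0.58 0.06] pitch -1.2 z 0.1123 0.1100 t 40.0
h 0.0023 al 0.746 ph -69 [0.5133 0.1759] [-3.5  1.5  7.5] [ 0.5  -0.11] pitch -0.1 z 0.1092 0.1091 t 40.4
h 0.0011 al 0.755 ph -63 [0.5133 0.1768] [0.  3.1 2.7] [0.97 0.09] pitch 2.2 z 0.1041 0.1082 t 40.8
h -0.0001 al 0.740 ph -72 [0.5139 0.1762] [ 2.1 -1.9  2.8] [-0.05  0.26] pitch -0.1 z 0.1073 0.1071 t 41.3
```

The key is fully down: the measured arm height is about 0.107 m, a drop of 26 mm from the mouth. Now I'll pull it round clockwise, watching the torque about the screw.

```bash
cat > turn.py <<'E'
from h import *
from bench import r,telemetry as T,imaging
import sys
ph=float(sys.argv[1]);end=float(sys.argv[2]);lim=float(sys.argv[3]);xy=np.array([float(sys.argv[4]),float(sys.argv[5])]);ax=np.array([.5138,.1766])
base=np.array([0,.2,-2.9]);t0=T.get_t()
while ph>end and T.get_t()-t0<9:
    ph-=4
    p,q=tool(kseat(np.radians(ph)),np.array([*xy,.105]),.07,-1,.745);r.line_to(list(p),list(q),feed=.05)
    F=force(T,r,2)-base;M=T.get_wrist_torque()[2];d=np.array(T.get_ee_pos())[:2]-ax
    u=np.array([np.cos(np.radians(ph)),np.sin(np.radians(ph))]);fr=F[:2]@u;xy=xy+.0002*np.clip(fr,-8,8)*u
    tau=d[0]*F[1]-d[1]*F[0]
    print("ph %.0f"%ph,np.round(F,1),"Mz %.2f tau %.2f fr %.1f"%(M,tau,fr),np.round(xy,4),"t %.1f"%T.get_t(),flush=True)
    if tau+M>lim or np.linalg.norm(F)>35: break
E
python3 turn.py -68 -116 2.2 .5138 .1764
```

```text
ph -72 [ 1.3 -0.9  2.3] Mz 0.20 tau 0.08 fr 1.3 [0.5139 0.1762] t 41.6
ph -76 [1.  0.1 3.7] Mz 0.34 tau 0.08 fr 0.1 [0.5139 0.1761] t 41.9
ph -80 [3.  0.7 2.7] Mz 0.91 tau 0.25 fr -0.2 [0.5139 0.1762] t 42.2
ph -84 [3.6 0.8 3.3] Mz 0.94 tau 0.31 fr -0.4 [0.5139 0.1763] t 42.5
ph -88 [3.6 0.1 2.8] Mz 0.92 tau 0.30 fr -0.0 [0.5139 0.1763] t 42.8
ph -92 [ 3.9 -0.7  3.9] Mz 0.95 tau 0.33 fr 0.5 [0.5139 0.1762] t 43.1
ph -96 [ 3.9 -1.5  4. ] Mz 1.02 tau 0.34 fr 1.0 [0.5138 0.176 ] t 43.4
ph -100 [ 3.9 -0.9  3.4] Mz 0.97 tau 0.33 fr 0.2 [0.5138 0.1759] t 43.7
ph -104 [ 3.5 -1.4  3.9] Mz 0.91 tau 0.31 fr 0.6 [0.5138 0.1758] t 44.0
ph -108 [ 3.4 -0.9  4.4] Mz 0.92 tau 0.30 fr -0.2 [0.5138 0.1758] t 44.3
ph -112 [ 3.  -2.   4.1] Mz 0.93 tau 0.29 fr 0.7 [0.5138 0.1757] t 44.6
ph -116 [ 2.9 -1.4  4.3] Mz 0.91 tau 0.27 fr -0.0 [0.5138 0.1757] t 44.9
```

```bash
python3 turn.py -116 -152 2.0 .5138 .1757
```

```text
ph -120 [ 1.9 -3.2  6. ] Mz 0.94 tau 0.27 fr 1.8 [0.5136 0.1754] t 45.2
ph -124 [ 2.4 -1.4  5.3] Mz 0.91 tau 0.23 fr -0.2 [0.5136 0.1754] t 45.5
ph -128 [ 1.8 -2.7  4.8] Mz 0.79 tau 0.26 fr 1.0 [0.5135 0.1753] t 45.8
ph -132 [ 1.9 -2.8  5.6] Mz 0.84 tau 0.27 fr 0.8 [0.5134 0.1751] t 46.1
ph -136 [ 0.9 -1.3  4.1] Mz 0.85 tau 0.13 fr 0.3 [0.5134 0.1751] t 46.4
ph -140 [ 1.1 -1.6  4.8] Mz 0.80 tau 0.16 fr 0.2 [0.5133 0.1751] t 46.7
ph -144 [ 1.1 -4.3  4.3] Mz 1.44 tau 0.35 fr 1.6 [0.5131 0.1749] t 47.0
ph -148 [ 3.8 -7.9  3.5] Mz 2.25 tau 0.73 fr 0.9 [0.5129 0.1748] t 47.3
```

The torque rose from about 1 to 3 N m, so the screw is at its stop. I'll ease off, let go and retreat.

Run:
```python
from h import *
from bench import r,telemetry as T,imaging
p,q=tool(kseat(np.radians(-145)),np.array([.513,.1749,.105]),.07,-1,.745);r.line_to(list(p),list(q),feed=.05)
print(T.get_contact_force(),T.get_wrist_torque())
r.gripper_open()
z=Ro.from_quat(T.get_eef_rot()).as_matrix()[:,2];p=np.array(T.get_ee_pos())
print(r.line_to(list(p-.12*z),feed=.12,f_stop=10));r.line_to(list(p-.12*z+[0,0,.08]),feed=.2)
C=imaging.camera("scene");np.savez("scene7.npz",**C)
print(pitch(C,(.5138,.1766),-143,.105),T.get_opening(),T.get_t())
a=C["image"][150:260,290:410,::-1]
cv2.imwrite("pics/f5.png",cv2.resize(a,None,fx=5,fy=5,interpolation=cv2.INTER_CUBIC))
```

```text
[ 1.42416959 -3.13007578  2.22314064] [-0.46156484 -0.40365465  1.07088722]
False
(np.float64(-1.9509802100273843), [(np.float64(0.026698722955799177), np.float64(0.10778433497402765), np.int64(63)), (np.float64(0.11732177138519441), np.float64(0.10469733379684014), np.int64(34))], array([0.51710518, 0.17299117, 0.09983518])) 0.09398693263270526 50.5667
```

View pics/f5.png

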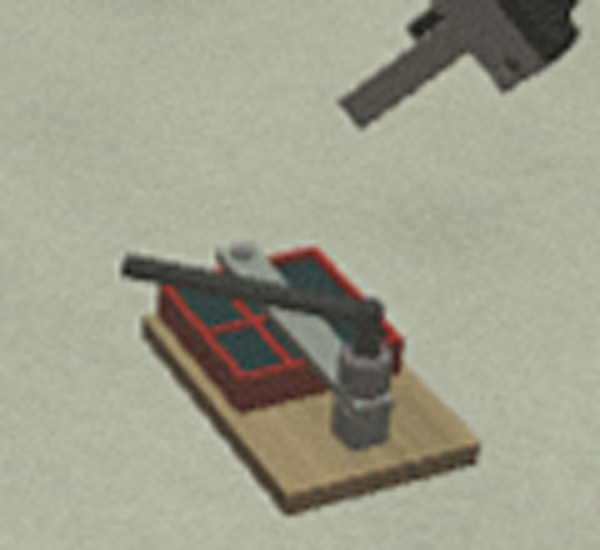

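The key is sitting level and deep in the screw, with its corner at about (364,212), and the gripper is clear.

```bash
python3 -c "
from bench import order;print(order.hand_in())"
```

```text
the job is handed in; nothing more can be done
None
```

I handed the job in at about 51 s: the hex key is seated in the screw, which was turned clockwise until the torque rose to more than double at its stop, and the gripper has let go and is clear; I saw no contact with the bottle, beaker or soap, but the hand-in returned no verdict.

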